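Set up the tablet on its folding stand

TASK

Open the folding tablet stand: swing its prop bar up and over, past upright, until it rests on its back stop and stays there with nothing touching it. Then take the tablet out of the wooden rack and stand it on the stand, right way up and roughly in the middle, its foot in the channel and its back leaning on the prop bar, with the screen facing the lipped front of the stand (the side the bar was folded towards), and let go. Set it down rather than dropping it, and leave the book, the torch and the jar where they are.

Things in the scene. Friction and masses are not known exactly. Their poses are not given: they have to be found in the camera images.
- stand: Folding stand, fixed. Dark steel base plate 150 x 170 x 10 mm. Origin on the bench; +x points to the stand's front (roughly away from the robot), z up. Plate: x -110 to +40 mm. Channel across the front: x +4 to +34 mm, floor at z 10, front lip up to z 24, rear ridge up to z 16 mm. Two hinge lugs at x -14, y +-64 mm, up to z 35 mm, the bar's back stops just behind them.
- prop_bar (a joint): Swing of the prop bar (rad): a 160 g U of 10 mm steel rod, arms 120 mm long at y +-50 mm, joined by a crossbar along y. 0 = folded forward over the channel, 10 degrees above level; grows as it swings up and back; 1.40 = upright; 1.75 = on its back stop. Only its weight moves it: let go short of upright it falls forward, past upright it falls back on the stop and stays.
- bar_mid (a point): Middle of the prop bar's crossbar (10 mm thick, on its axis), 120 mm from the hinge axis. Folded it is 45 mm above the bench, open 137 mm.
- bar_hinge (a point): Point on the prop bar's hinge axis half-way between its arms, 24 mm above the bench; the axis runs along the stand's y. Axes as the stand's.
- channel (a point): Middle of the channel's floor, where the tablet's foot goes: 10 mm above the bench; axes as the stand's.
- tablet_center (a point): Centre of the tablet: stiff flat panel 12 mm thick (x), 140 wide (y), 200 tall (z), about 420 g. +x points out of the dark screen, z to its top edge. Starts upright in the rack, top edge 210 mm above the bench, screen away from the robot; grip its thickness at the top. On the open stand it leans back about 23 degrees, touching the crossbar 145 mm above its foot; above that it is free.
- tablet_foot (a point): Middle of the tablet's bottom edge (100 mm below its centre); axes as the tablet's.
- rack: Grooved wooden block 176 x 170 x 70 mm, fixed to the bench, with three grooves along its y at x = -54, 0 and +54 mm, about 15 mm wide, floor 10 mm above the bench. Origin under its centre. The tablet is in one groove, a book in another.
- book: Bystander: thin blue hardback 12 x 150 x 125 mm tall standing in another groove of the rack, top 135 mm above the bench. Origin under its centre.
- torch: Bystander: steel examination torch, 32 mm diameter, 100 mm tall, standing on the bench. Origin under its centre.
- jar: Bystander: white specimen jar, 56 mm diameter, 65 mm tall, standing on the bench. Origin under its centre.
Not all that is in view belongs to the job. What is shaped like the part that bears tablet_center but orange is not meant.

How it is judged:
By the outcome, as a careful person would: the job done as asked, in the order asked, and still so for the second after the job is handed in, with the robot touching nothing.
It also fails if it takes over 64 s, if anything falls off the work surface, if the arm or the gripper's body presses on something with over 40 N, if the wrist force passes 120 N, or if a joint passes its speed limit or range.

ROBOT

A 7-joint arm with a two-finger parallel gripper is mounted at the origin on the work surface. World frame = base frame: x ahead of the robot, y to its left, z up, the work surface at z = 0. Lengths are in m, angles in rad, forces in N, time in s.
With the tool pointing down it reaches from about 0.4 to 0.875 m from the base axis. Payload 19.3 kg.
Tool frame: the origin (TCP) lies at the very end of the fingers, on their centre line; the grasp point (between the pads) lies 19 mm behind it; z points along the fingers, y is the direction in which the jaws open and shut (so a half turn about z gives the same grasp; the last joint's range is limited). The gripper opens to 85 mm and grips with 20 to 120 N. Pads are 22 mm wide; open, the fingers measure 114 mm over their backs; the gripper's body (76 mm by 85 mm) begins 54 mm behind the grasp point. The pads swing forward as they close: fully open they stand 13 mm farther back than shut.
Start: joints at [-1.183, 0.521, -0.036, 1.599, 0.021, 1.021, -0.113], TCP at [0.276, 0.561, 0.231] pointing down, gripper open.
Joint ranges: [-2.91, 2.91], [-0.3, 2.13], [-1.5, 1.42], [0.17, 2.43], [-1.26, 4.41], [0.16, 1.93], [-2.52, 2.52]. Speed limits (rad/s): [1.89, 1.89, 2.39, 2.39, 3.01, 3.01, 3.01].

INTERFACE

Orientations are given as [roll, pitch, yaw] about the fixed x, y, z axes, in that order (R = Rz(yaw) Ry(pitch) Rx(roll)).
In Python, from workcell import bot, grab_frame, calibration, workorder gives the robot as it stands.
- The arm moves only by the tool move_arm, never from a script. Its arguments are lists of equal length, an entry for each row: "jaw": the closure in counts, from 0 (fully open) to 255 (shut); "dp": the shift along the tool's x, y, z in units of 800 mm (1.0 is 800 mm), a list of three; "rotation": the turn, a rotation vector about the tool's x, y, z in units of pi rad (1.0 is pi rad), a list of three. In form: {"jaw": [jaw, ...], "dp": [[dx, dy, dz], ...], "rotation": [[rx, ry, rz], ...]}. A call has 1 to 10 rows; each row shifts and turns the commanded pose from where the row before left it, along the tool's axes as they then stand; what a row does not reach is not made up. A row lasts 1/8 s, in which the tool goes at most 62.5 mm and 10.7 degrees, less where a joint would pass 70% of its speed; a pose out of reach is approached as far as the arm can. A call with a number of a shift or a turn outside -1 to 1 is refused whole. A call with a gripper value outside its range is refused whole. The fingers move at their own pace and stop on an object; "squeeze" is the grip in N (left out, the last holds). Time passes only in rows, so rows that do not move let the fingers close. It gives the time, the measured TCP pose, the force and the opening at its end, in the units of the state.
- bot.observe(): the state, without advancing time (a new reading comes with each control period).
- grab_frame(name): name is "scene" or "side" or "wrist"; returns the picture (384x512x3 uint8, blue, green, red); there is no depth.
- calibration(name): a dict with "camera_matrix" (3x3 intrinsics, pixels), "dist" ([k1, k2, p1, p2, k3] as OpenCV has them; the pictures are not rectified), "T" (4x4, takes a point from camera to world coordinates). Camera axes: x right, y down, z forward; pixel columns grow to the right and rows downward; lengths in m; the calibration is good to about 2 mm. A picture is of the moment at which its call begins: read the wrist's pose just before it. calibration takes no time and is no camera call; for the wrist camera it gives the pose at the moment of the call.
- workorder.job_done(): hands the job in, once; it reports no verdict.
The state is a dict: "clock": time; "qpos": joint angles; "qd": joint speeds; "joint_efforts": joint torques, N m; "position": TCP position; "tool_rot": TCP orientation; "force": force on the tool from outside, world axes, zero at the start; "moment": the same for the moment, N m; "grip_width": finger opening in m.
Only numpy, scipy, OpenCV 4.12 (cv2) and the standard library are available. Lean on these libraries where they do the work, as an engineer would, in place of code of your own. Each camera call takes 0.05 s, during which the arm holds its last target. There are 200 camera calls.

## Working session

There is one attempt and no reset: what is moved stays moved. The work goes in short steps, Python scripts to look and compute and a tool call to move; the robot and the scene stay as the last step left them, time stands still between calls to the robot, and variables do not carry over. Pictures are saved under pics/ and viewed, about 8 in all and at most 12, crops included, and the job is handed in when it is done.

Besides the shell and the picture viewer there is one more tool, called after "Emit:" by a JSON object that holds its "method" and its "body". move_arm: Moves the arm, as the interface text tells. Shifts and turns lie within -1 to 1; 1 stands for 800 mm of shift or pi rad of turn. Its arguments: {"type":"object","properties":{"jaw":{"type":"array","items":{"type":"number"}},"dp":{"type":"array","items":{"type":"array","items":{"type":"number","minimum":-1,"maximum":1}}},"rotation":{"type":"array","items":{"type":"array","items":{"type":"number","minimum":-1,"maximum":1}}},"squeeze":{"type":"number"}},"required":["jaw","dp","rotation"]}

```bash
ls; mkdir -p pics; python3 - <<'E'
from workcell import bot, grab_frame, calibration
import cv2, numpy as np
for n in ["scene","side"]:
    cv2.imwrite(f"pics/{n}0.png",grab_frame(n))
    c=calibration(n); print(n,np.round(c["camera_matrix"],1).tolist(),c["dist"],np.round(c["T"],3).tolist())
print(bot.observe())
a=np.vstack([cv2.imread("pics/scene0.png")]);
E
```

```text
pics
scene [[423.0, 0.0, 260.7], [0.0, 423.0, 197.6], [0.0, 0.0, 1.0]] [-0.04812146  0.          0.          0.          0.        ] [[0.335, 0.644, -0.688, 1.308], [0.942, -0.218, 0.255, -0.183], [0.014, -0.733, -0.68, 0.802], [0.0, 0.0, 0.0, 1.0]]
side [[347.0, 0.0, 260.9], [0.0, 347.0, 193.9], [0.0, 0.0, 1.0]] [-0.00541677  0.          0.          0.          0.        ] [[-0.982, -0.128, 0.142, 0.507], [-0.191, 0.724, -0.663, 0.621], [-0.018, -0.678, -0.735, 0.68], [0.0, 0.0, 0.0, 1.0]]
{'clock': 0.1, 'qpos': array([-1.18315644,  0.52200006, -0.03633097,  1.59993412,  0.02120704,
        1.02109764, -0.11278294]), 'qd': array([-1.79446183e-04, -1.81156980e-03,  3.28275027e-03, -1.83603943e-03,
        1.48741813e-03,  4.79709179e-04, -2.78124242e-05]), 'joint_efforts': array([ 3.83825900e-03, -9.28479624e+01,  1.98428951e+00, -3.70526862e+01,
        1.82082894e-02,  5.42300055e-03,  3.11959184e-05]), 'position': array([0.27615532, 0.56034853, 0.23076084]), 'tool_rot': array([-3.14054154e+00,  7.74341798e-05,  2.68376534e+00]), 'force': array([ 0.18460627,  0.5455458 , -0.29412649]), 'moment': array([-0.04276056, -0.02215596,  0.00294234]), 'grip_width': 0.08526179862498812}
```

View pics/scene0.png

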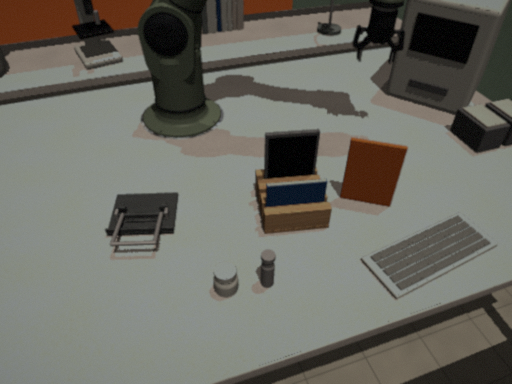

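View pics/side0.png

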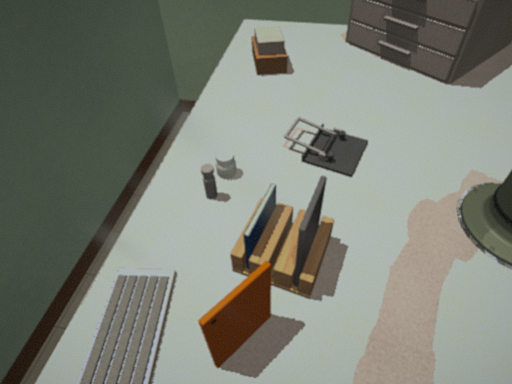

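Scene view: stand at about (145,215) with the bar folded toward the camera, rack at (292,195). Candidates for the tablet are the black panel in the rack's rear groove (291,155), the orange panel standing on the bench (372,172, the decoy) and the blue book (296,193). I choose the black one. Side view: the same, with tablet (315,215), book (262,220), decoy (240,315) and stand (335,148). Next I'll check this in one close crop.

```bash
cat > h.py <<'E'
from workcell import bot, grab_frame, calibration
import cv2, numpy as np
from scipy.spatial.transform import Rotation as R
def cam(n):
    c=calibration(n); return np.array(c["camera_matrix"]),np.array(c["dist"]),np.array(c["T"])
def ray(n,uv,c=None):
    K,d,T=c or cam(n); p=cv2.undistortPoints(np.array(uv,float).reshape(-1,1,2),K,d).reshape(-1,2)
    v=np.c_[p,np.ones(len(p))]@T[:3,:3].T; return T[:3,3],v/np.linalg.norm(v,axis=1)[:,None]
def onz(n,uv,z,c=None):
    o,v=ray(n,uv,c); return o+v*((z-o[2])/v[:,2])[:,None]
def tri(na,ua,nb,ub):
    oa,va=ray(na,ua); ob,vb=ray(nb,ub); out=[]
    for a,b in zip(va,vb):
        s=np.linalg.lstsq(np.c_[a,-b],ob-oa,rcond=None)[0]; p,q=oa+a*s[0],ob+b*s[1]; out.append(np.r_[(p+q)/2,np.linalg.norm(p-q)])
    return np.array(out)
def proj(n,P):
    K,d,T=cam(n); Ti=np.linalg.inv(T); return cv2.projectPoints(np.array(P,float).reshape(-1,1,3),cv2.Rodrigues(Ti[:3,:3])[0],Ti[:3,3],K,d)[0].reshape(-1,2)
E
python3 - <<'E'
import cv2,numpy as np
s=cv2.imread("pics/scene0.png");d=cv2.imread("pics/side0.png")
def crop(i,x,y):
    c=cv2.resize(i[y:y+75*100//75+0,x:x+133][:100],None,fx=3,fy=3,interpolation=cv2.INTER_CUBIC)[:300,:399]
    for k in range(0,133,20): cv2.putText(c,str(x+k),(k*3,8),0,.3,(0,0,255),1);cv2.line(c,(k*3,9),(k*3,14),(0,0,255),1)
    for k in range(0,100,20): cv2.putText(c,str(y+k),(0,k*3+4),0,.3,(0,0,255),1)
    return np.clip(c*1.5,0,255).astype(np.uint8)
a=np.hstack([crop(s,80,170),crop(s,230,125)]);b=np.hstack([crop(d,262,90),crop(d,222,172)])
cv2.imwrite("pics/c1.png",np.vstack([a,b]))
E
```

```text
(no output)
```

View pics/c1.png

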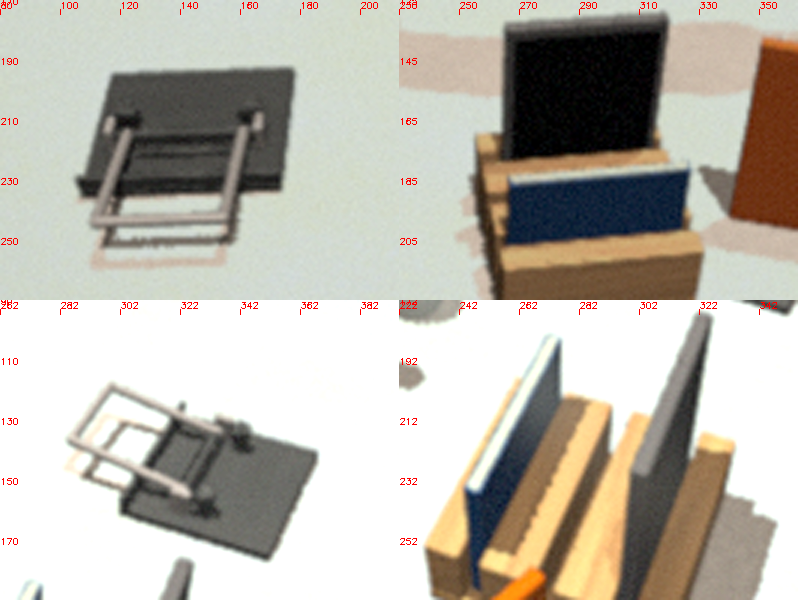

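Crops confirm: the black-screened panel in the rear groove is the tablet (top edge scene (265.7,133)–(319,129), side (324,178)–(302,229)). The crossbar ends are at scene (112,243)/(157,243) and side (299,119)/(286,137).

```bash
python3 - <<'E'
from h import *
np.set_printoptions(precision=4,suppress=True)
print("bar tri",tri("scene",[(111.7,243.3),(157.3,242.7)],"side",[(299.3,119),(286,136.7)]))
print("bar z45 scene",onz("scene",[(111.7,243.3),(157.3,242.7)],.045)); print("side",onz("side",[(299.3,119),(286,136.7)],.045))
print("plate rear scene",onz("scene",[(117.3,194.3),(178,193)],.01)," front lip",onz("scene",[(106,229),(174.3,229)],.024))
print("plate side rear",onz("side",[(368,141),(351.3,175)],.01),onz("side",[(302.7,160.7)],.01))
print("tablet top tri",tri("scene",[(265.7,133.3),(319.3,129.3)],"side",[(324,178),(302.3,229.3)]))
print("scene z210",onz("scene",[(265.7,133),(319.3,129)],.21)," side",onz("side",[(324,178),(302.3,229.3)],.21))
E
```

```text
bar tri [[ 0.5737 -0.2865  0.0411  0.0019]
 [ 0.6037 -0.1854  0.0427  0.0091]]
bar z45 scene [[ 0.5786 -0.2854  0.045 ]
 [ 0.6112 -0.183   0.045 ]]
side [[ 0.5728 -0.2823  0.045 ]
 [ 0.6009 -0.1882  0.045 ]]
plate rear scene [[ 0.3661 -0.2589  0.01  ]
 [ 0.415  -0.0981  0.01  ]]  front lip [[ 0.5054 -0.2975  0.024 ]
 [ 0.5602 -0.1352  0.024 ]]
plate side rear [[ 0.3583 -0.254   0.01  ]
 [ 0.4053 -0.0958  0.01  ]] [[ 0.5431 -0.1314  0.01  ]]
tablet top tri [[0.4867 0.1309 0.2054 0.0001]
 [0.5147 0.2638 0.2078 0.0017]]
scene z210 [[0.4918 0.129  0.21  ]
 [0.5174 0.263  0.21  ]]  side [[0.4869 0.1356 0.21  ]
 [0.5141 0.2647 0.21  ]]
```

Emit:
{"method": "move_arm", "body": {"jaw": [0,0,0,0,0,0,0,0], "dp": [[0,0,-0.0156],[0,0,-0.0156],[0,0,-0.0156],[0,0,-0.0156],[0,0,-0.0156],[0,0,-0.0156],[0,0,-0.0156],[0,0,-0.0156]], "rotation": [[0,0,0.0563],[0,0,0.0563],[0,0,0.0563],[0,0,0.0563],[0,0,0.0563],[0,0,0.0563],[0,0,0.0563],[0,0,0.0563]]}}

```text
clock: 1.1
position: [0.2761, 0.5605, 0.3312]
tool_rot: [-3.141, 0.001, 1.263]
force: [-0.9, -0.5, -1.2]
grip_width: 0.0853
```

Emit:
{"method": "move_arm", "body": {"jaw": [0,0,0,0,0,0,0,0], "dp": [[-0.052,0.042,0],[-0.052,0.042,0],[-0.052,0.042,0],[-0.052,0.042,0],[-0.052,0.042,0],[-0.052,0.042,0],[-0.052,0.042,0],[-0.052,0.042,0]], "rotation": [[0,0,0],[0,0,0],[0,0,0],[0,0,0],[0,0,0],[0,0,0],[0,0,0],[0,0,0]]}}

```text
clock: 2.1
position: [0.4341, 0.1613, 0.3311]
tool_rot: [-3.141, -0.0, 1.269]
force: [0.7, 0.5, 0.0]
grip_width: 0.0851
```

Emit:
{"method": "move_arm", "body": {"jaw": [0,0,0,0,0,0,0,0,0], "dp": [[-0.052,0.042,0],[-0.052,0.042,0],[-0.052,0.042,0],[-0.052,0.042,0],[-0.052,0.042,0],[-0.052,0.042,0],[-0.052,0.042,0],[-0.052,0.042,0],[0,0,0]], "rotation": [[0,0,0],[0,0,0],[0,0,0],[0,0,0],[0,0,0],[0,0,0],[0,0,0],[0,0,0],[0,0,0]]}}

```text
clock: 3.22
position: [0.5911, -0.2389, 0.3302]
tool_rot: [-3.14, 0.002, 1.264]
force: [0.3, 0.3, -0.7]
grip_width: 0.0851
```

```bash
python3 - <<'E'
from h import *
np.set_printoptions(precision=4,suppress=True)
o=bot.observe(); print(o["position"],o["tool_rot"],o["clock"])
c=cam("wrist"); np.save("pics/w1T.npy",c[2]); i=grab_frame("wrist"); cv2.imwrite("pics/w1.png",i)
print(c[2],c[0])
j=cv2.resize(np.clip(i*1.6,0,255).astype(np.uint8),None,fx=1.5,fy=1.5)
cv2.imwrite("pics/w1v.png",j)
E
```

```text
[ 0.5911 -0.2389  0.3302] [-3.1405  0.0023  1.2639] 3.225
[[ 0.9536 -0.2844 -0.0992  0.6157]
 [-0.3012 -0.9006 -0.3133 -0.1587]
 [-0.0002  0.3286 -0.9445  0.4712]
 [ 0.      0.      0.      1.    ]] [[272.0007   0.     257.736 ]
 [  0.     272.0007 193.7341]
 [  0.       0.       1.    ]]
```

View pics/w1v.png

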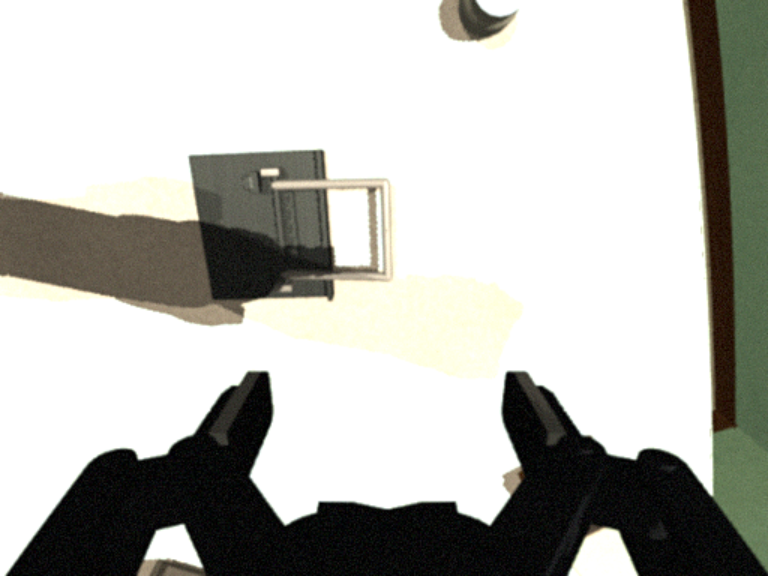

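Wrist view (drawn at 1.5x): the crossbar runs from (385,184) to (388,277), the plate's rear corners are (190,156) and (212,298), and the lip's front corners are (323,151) and (332,299).

```bash
python3 - <<'E'
from h import *
np.set_printoptions(precision=4,suppress=True)
c=cam("wrist")
f=lambda pts,z: onz("wrist",np.array(pts)/1.5,z,c)
for n,p,z in [("bar",[(385,184),(388,277)],.045),("rear",[(190,156),(212,298)],.01),("lip",[(323,151),(332,299)],.024)]:
    P=f(p,z); m=P.mean(0); d=P[0]-P[1]; d=d if d[1]>0 else -d
    print(n,P[:,:2],m[:2],"len",np.linalg.norm(d),"yaw",np.arctan2(-d[0],d[1]))
E
```

```text
bar [[ 0.604  -0.1875]
 [ 0.5774 -0.2829]] [ 0.5907 -0.2352] len 0.09910972645567076 yaw -0.2720924348267724
rear [[ 0.4093 -0.0964]
 [ 0.3621 -0.2546]] [ 0.3857 -0.1755] len 0.16511083367100893 yaw -0.28995794234901573
lip [[ 0.5518 -0.1373]
 [ 0.505  -0.2953]] [ 0.5284 -0.2163] len 0.16473694105039016 yaw -0.28854062096998656
```

Emit:
{"method": "move_arm", "body": {"jaw": [110,110,110,110,110,110,110,110], "dp": [[0.0044,-0.0015,0.06],[0,0,0.065],[0,0,0.065],[0,0,0.065],[0,0,0.065],[0,0,0.0425],[0,0,0.02],[0,0,0]], "rotation": [[0,0,-0.0054],[0,0,0],[0,0,0],[0,0,0],[0,0,0],[0,0,0],[0,0,0],[0,0,0]], "squeeze": 25}}

```text
clock: 4.28
position: [0.5913, -0.2304, 0.0251]
tool_rot: [-3.141, -0.0, 1.286]
force: [0.2, -0.5, 0.6]
grip_width: 0.0486
```

Emit:
{"method": "move_arm", "body": {"jaw": [255,255,255,255,255,255], "dp": [[0,0,0],[0,0,0],[0,0,0],[0,0,0],[0,0,0],[0,0,0]], "rotation": [[0,0,0],[0,0,0],[0,0,0],[0,0,0],[0,0,0],[0,0,0]], "squeeze": 25}}

```text
clock: 5.03
position: [0.5926, -0.2313, 0.0263]
tool_rot: [3.139, -0.0, 1.286]
force: [3.0, 0.3, 7.0]
grip_width: 0.009
```

Emit:
{"method": "move_arm", "body": {"jaw": [255,255,255,255,255,255,255], "dp": [[0,-0.005,-0.0203],[0,-0.009,-0.0218],[0,-0.0123,-0.0201],[0,-0.0153,-0.0179],[0,-0.0179,-0.0153],[0,-0.0201,-0.0123],[0,0,0]], "rotation": [[0,0,0],[0,0,0],[0,0,0],[0,0,0],[0,0,0],[0,0,0],[0,0,0]]}}

```text
clock: 5.9
position: [0.532, -0.214, 0.1139]
tool_rot: [3.136, 0.0, 1.285]
force: [6.6, -4.2, 13.8]
grip_width: 0.0088
```

Emit:
{"method": "move_arm", "body": {"jaw": [255,255,255,255,255,255,255], "dp": [[0,-0.0218,-0.009],[0,-0.0229,-0.0055],[0,-0.0235,-0.0018],[0,-0.0209,0.0015],[0,-0.0154,0.003],[0,0,0],[0,0,0]], "rotation": [[0,0,0],[0,0,0],[0,0,0],[0,0,0],[0,0,0],[0,0,0],[0,0,0]]}}

```text
clock: 6.78
position: [0.4499, -0.1901, 0.1212]
tool_rot: [3.141, 0.0, 1.285]
force: [-4.8, -3.4, 13.8]
grip_width: 0.0087
```

Emit:
{"method": "move_arm", "body": {"jaw": [100,100,100,100,100,100,100,100,100], "dp": [[0,0,0],[0,0,0],[0,0,0],[0,0,-0.01],[0,0,-0.04],[0,0,-0.065],[0,0,-0.065],[0,0,-0.065],[0,0,0]], "rotation": [[0,0,0],[0,0,0],[0,0,0],[0,0,0],[0,0,0],[0,0,0],[0,0,0],[0,0,0],[0,0,0]]}}

```text
clock: 7.9
position: [0.4511, -0.1902, 0.3203]
tool_rot: [3.136, -0.001, 1.286]
force: [-0.9, -0.1, 0.5]
grip_width: 0.0523
```

Emit:
{"method": "move_arm", "body": {"jaw": [100,100,100,100,100,100,100,100], "dp": [[0,0,-0.01],[0.065,-0.005,0],[0.065,-0.005,0],[0.065,-0.005,0],[0.065,-0.005,0],[0.065,-0.005,0],[0.065,-0.005,0],[0,0,0]], "rotation": [[0,0,-0.027],[0,0,0],[0,0,0],[0,0,0],[0,0,0],[0,0,0],[0,0,0],[0,0,0]]}}

```text
clock: 8.9
position: [0.4882, 0.1246, 0.324]
tool_rot: [-3.14, 0.001, 1.376]
force: [-0.1, -1.4, 0.1]
grip_width: 0.052
```

```bash
python3 - <<'E'
from h import *
np.set_printoptions(precision=4,suppress=True)
o=bot.observe(); print(o["position"],o["tool_rot"],o["clock"])
c=cam("wrist"); np.save("pics/w2T.npy",c[2]); i=grab_frame("wrist"); cv2.imwrite("pics/w2.png",i)
s=grab_frame("side"); 
t=cv2.resize(s[90:190,262:395],None,fx=3,fy=3); 
j=np.clip(i*1.6,0,255).astype(np.uint8)
j=cv2.resize(j,None,fx=1.5,fy=1.5); j[:200,:266]=cv2.resize(t,(266,200))
cv2.imwrite("pics/w2v.png",j)
E
```

```text
[0.4882 0.1246 0.324 ] [-3.1404  0.0006  1.3758] 8.9
```

View pics/w2v.png

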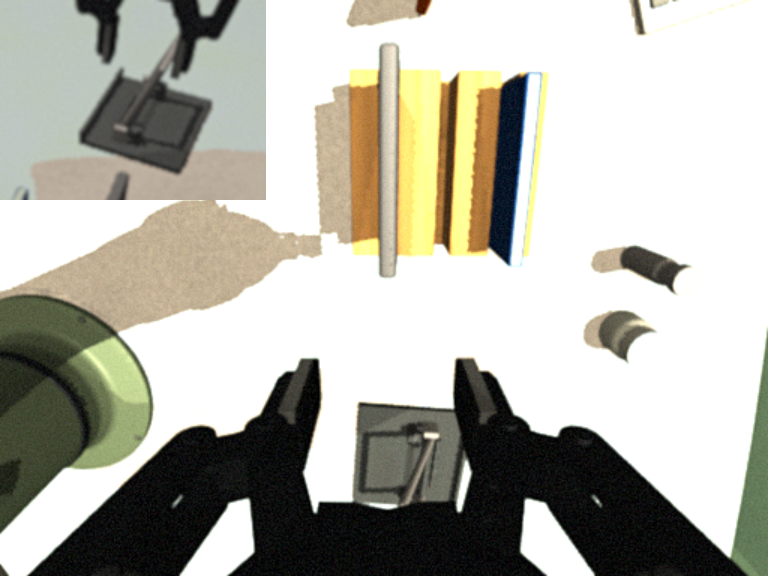

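The inset and the wrist view both show the bar up and leaning back, so it is open. The tablet's top edge (1.5x) runs from (390,45) to (388,276), 18 px thick.

```bash
python3 - <<'E'
from h import *
np.set_printoptions(precision=4,suppress=True)
c=cam("wrist")
P=onz("wrist",np.array([(390,45),(388,276)])/1.5,.21,c); d=P[0]-P[1]
print(P[:,:2],P.mean(0)[:2],np.linalg.norm(d),np.arctan2(-d[0],d[1]))
p=onz("wrist",np.array([(380,275),(397,275),(381,46),(399,46)])/1.5,.21,c);print(np.linalg.norm(p[0]-p[1]),p)
E
```

```text
[[0.5172 0.2578]
 [0.4896 0.1258]] [0.5034 0.1918] 0.1347726606692211 -0.20620629603998195
0.011123438510924816 [[0.4846 0.1275 0.21  ]
 [0.4955 0.1254 0.21  ]
 [0.5122 0.2583 0.21  ]
 [0.522  0.2563 0.21  ]]
```

Emit:
{"method": "move_arm", "body": {"jaw": [100,100,100,100,100,100,100], "dp": [[0.045,0,0],[0.045,0,0],[0,0,0.06],[0,0,0.06],[0,0,0.04],[0,0,0.019],[0,0,0]], "rotation": [[0,0,0.0035],[0,0,0],[0,0,0],[0,0,0],[0,0,0],[0,0,0],[0,0,0]]}}

```text
clock: 9.88
position: [0.5034, 0.1906, 0.1815]
tool_rot: [-3.141, 0.001, 1.358]
force: [0.9, -0.2, 0.9]
grip_width: 0.052
```

Emit:
{"method": "move_arm", "body": {"jaw": [255,255,255,255,255,255], "dp": [[0,0,0],[0,0,0],[0,0,0],[0,0,0],[0,0,0],[0,0,0]], "rotation": [[0,0,0],[0,0,0],[0,0,0],[0,0,0],[0,0,0],[0,0,0]], "squeeze": 50}}

```text
clock: 10.62
position: [0.5036, 0.1916, 0.1826]
tool_rot: [3.141, -0.001, 1.36]
force: [-2.3, -1.2, 9.7]
grip_width: 0.0108
```

Emit:
{"method": "move_arm", "body": {"jaw": [255,255,255,255,255,255,255,255], "dp": [[0,0,-0.01],[0,0,-0.02],[0,0,-0.03],[0,0,-0.04],[0,0,-0.05],[0,0,-0.05],[0,0,-0.05],[0,0,0]], "rotation": [[0,0,0],[0,0,0],[0,0,0],[0,0,0],[0,0,0],[0,0,0],[0,0,0],[0,0,0]]}}

```text
clock: 11.62
position: [0.5042, 0.1913, 0.3849]
tool_rot: [3.138, -0.003, 1.359]
force: [-0.2, -0.4, -4.3]
grip_width: 0.011
```

Emit:
{"method": "move_arm", "body": {"jaw": [255,255,255,255,255,255,255,255,255,255], "dp": [[0,0,0],[-0.03,0.0072,0],[-0.06,0.0072,0],[-0.06,0.0072,0],[-0.06,0.0072,0],[-0.06,0.0072,0],[-0.06,0.0072,0],[-0.06,0.0072,0],[-0.06,0.0072,0],[-0.033,0.0072,0]], "rotation": [[0,0,0.0248],[0,0,0],[0,0,0],[0,0,0],[0,0,0],[0,0,0],[0,0,0],[0,0,0],[0,0,0],[0,0,0]]}}

```text
clock: 12.88
position: [0.4409, -0.1967, 0.3815]
tool_rot: [-3.141, -0.0, 1.279]
force: [0.1, 0.7, -4.3]
grip_width: 0.011
```

Emit:
{"method": "move_arm", "body": {"jaw": [255,255,255,255,255,255,255], "dp": [[0,0,0],[0,0,0],[0,0,0],[0,0,0],[0,0,0],[0,0,0],[0,0,0]], "rotation": [[-0.0249,0,0],[-0.0249,0,0],[-0.0249,0,0],[-0.0249,0,0],[-0.0248,0,0],[0,0,0],[0,0,0]]}}

```text
clock: 13.75
position: [0.4425, -0.1941, 0.3815]
tool_rot: [2.752, 0.0, 1.282]
force: [0.3, 0.6, -4.6]
grip_width: 0.0112
```

```bash
python3 - <<'E'
from h import *
np.set_printoptions(precision=4,suppress=True)
o=bot.observe(); print(o["position"],o["tool_rot"],o["clock"])
Rt=R.from_euler("xyz",o["tool_rot"]).as_matrix(); print("tool axes",Rt.T)
S=R.from_euler("z",-.29).as_matrix(); O=np.array([.491,-.206,0])
tcp=S.T@(o["position"]-O); z=S.T@Rt[:,2]; n=-(S.T@Rt[:,1])
print("stand TCP",tcp,"lean",np.degrees(np.arctan2(z[0],-z[2])),"corner",tcp+.1725*z+.006*n)
a=grab_frame("scene");b=grab_frame("side")
j=np.hstack([cv2.resize(a[100:280,60:240],(400,400)),cv2.resize(b[40:220,240:420],(400,400))])
cv2.imwrite("pics/p3.png",np.clip(j*1.4,0,255).astype(np.uint8))
E
```

```text
[ 0.4425 -0.1941  0.3815] [2.7524 0.0002 1.2815] 13.75
tool axes [[ 0.2853  0.9585 -0.0002]
 [ 0.8868 -0.2639  0.3794]
 [ 0.3636 -0.1084 -0.9252]]
stand TCP [-0.0498 -0.0025  0.3815] lean 22.299064314928334 corner [ 0.0101 -0.0025  0.2196]
```

View pics/p3.png

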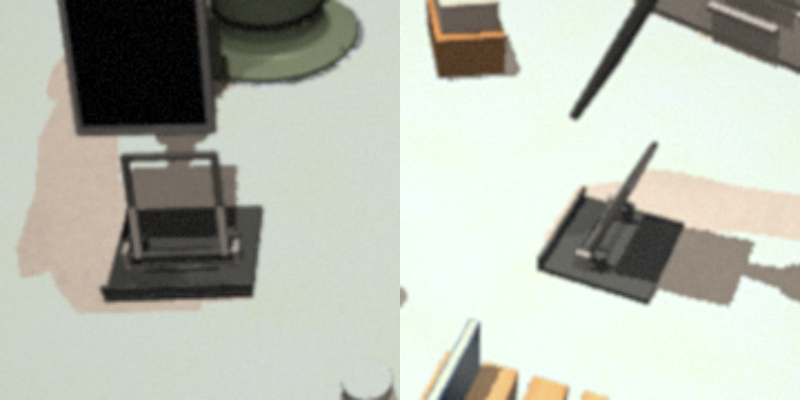

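Scene (left): bar up on its stop, tablet above it with the screen toward the front and its bottom edge at crop (77,132)–(215,131). Side (right): tablet lean parallel to the open bar. Next I'll check the tablet's foot position numerically.

```bash
python3 - <<'E'
from h import *
np.set_printoptions(precision=4,suppress=True)
S=R.from_euler("z",-.29).as_matrix(); O=np.array([.491,-.206,0])
s=180/400
P=onz("scene",[(60+77*s,100+132*s),(60+215*s,100+131*s)],.2235); print("foot front corners stand",(P-O)@S)
P=onz("scene",[(60+124*s,100+156*s),(60+219*s,100+155*s)],.137); print("bar ends",(P-O)@S)
t=tri("scene",[(60+215*s,100+131*s)],"side",[(240+575*s,40+117*s)]); print("foot +y corner",(t[:,:3]-O)@S,t[:,3])
t=tri("scene",[(60+219*s,100+155*s)],"side",[(240+655*s,40+146*s)]); print("bar?",(t[:,:3]-O)@S,t[:,3])
E
```

```text
foot front corners stand [[ 0.0148 -0.0678  0.2235]
 [ 0.0184  0.0708  0.2235]]
bar ends [[-0.0529 -0.0528  0.137 ]
 [-0.0507  0.0533  0.137 ]]
foot +y corner [[-0.2967 -0.0293  0.1433]] [0.268]
bar? [[-0.3537 -0.0398  0.1006]] [0.3341]
```

Emit:
{"method": "move_arm", "body": {"jaw": [255,255,255,255,255,255,255], "dp": [[0,-0.0173,0.0442],[0,-0.0173,0.0442],[0,-0.0173,0.0442],[0,-0.0173,0.0442],[0,-0.0173,0.0442],[0,0,0],[0,0,0]], "rotation": [[0,0,0],[0,0,0],[0,0,0],[0,0,0],[0,0,0],[0,0,0],[0,0,0]]}}

```text
clock: 14.72
position: [0.4469, -0.1952, 0.1955]
tool_rot: [2.749, 0.0, 1.282]
force: [-0.4, 0.2, -3.3]
grip_width: 0.011
```

```bash
cat > st.py <<'E'
from h import *
np.set_printoptions(precision=4,suppress=True)
S=R.from_euler("z",-.29).as_matrix(); O=np.array([.491,-.206,0])
def st():
    o=bot.observe(); Rt=R.from_euler("xyz",o["tool_rot"]).as_matrix()
    tcp=S.T@(o["position"]-O); z=S.T@Rt[:,2]; n=-(S.T@Rt[:,1])
    print("clk",o["clock"],"tcp",tcp,"lean",np.degrees(np.arctan2(z[0],-z[2])),"corner",tcp+.1725*z+.006*n,"F",S.T@o["force"])
E
python3 - <<'E'
from st import *
st()
a=grab_frame("scene");b=grab_frame("side")
j=np.hstack([cv2.resize(a[130:250,80:200],(400,400)),cv2.resize(b[80:200,270:390],(400,400))])
cv2.imwrite("pics/p4.png",np.clip(j*1.6,0,255).astype(np.uint8))
E
```

```text
clk 14.725 tcp [-0.0453 -0.0023  0.1955] lean 22.469427508908762 corner [ 0.0151 -0.0022  0.0338] F [-0.4331  0.0586 -3.2833]
```

View pics/p4.png

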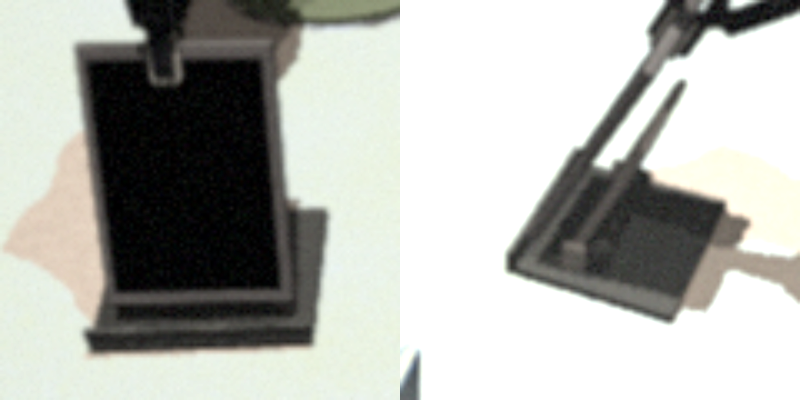

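Left: tablet above the channel, roughly centred, screen forward. Right: bar behind and clear of it, with the foot edge just above and behind the lip. Now lowering slowly.

Emit:
{"method": "move_arm", "body": {"jaw": [255,255,255,255,255,255], "dp": [[0,-0.003,0.0056],[0,-0.003,0.0056],[0,-0.003,0.0056],[0,-0.003,0.0056],[0,0,0],[0,0,0]], "rotation": [[0,0,0],[0,0,0],[0,0,0],[0,0,0],[0,0,0],[0,0,0]]}}

```text
clock: 15.58
position: [0.4444, -0.1941, 0.1742]
tool_rot: [2.75, -0.0, 1.282]
force: [0.0, 0.0, -5.0]
grip_width: 0.0111
```

Emit:
{"method": "move_arm", "body": {"jaw": [255,255,255], "dp": [[0,-0.0005,0.0012],[0,-0.0005,0.0012],[0,0,0]], "rotation": [[0,0,0],[0,0,0],[0,0,0]]}}

```text
clock: 15.95
position: [0.4445, -0.1939, 0.1721]
tool_rot: [2.75, -0.0, 1.282]
force: [-1.3, -0.9, -1.6]
grip_width: 0.0109
```

```bash
python3 -c "
from st import *
st()"
```

```text
clk 15.95 tcp [-0.048  -0.0017  0.1721] lean 22.43663854372982 corner [ 0.0123 -0.0015  0.0104] F [-0.9421 -1.2627 -1.6344]
```

Emit:
{"method": "move_arm", "body": {"jaw": [255,255,255,255,255,255,255], "dp": [[0,-0.0019,0],[0,-0.0019,0],[0,-0.0019,0],[0,-0.0019,0],[0,-0.0019,0],[0,-0.0019,0],[0,0,0]], "rotation": [[-0.0028,0,0],[-0.0028,0,0],[-0.0028,0,0],[-0.0028,0,0],[-0.0028,0,0],[-0.0028,0,0],[0,0,0]]}}

```text
clock: 16.82
position: [0.437, -0.1918, 0.1713]
tool_rot: [2.701, -0.002, 1.28]
force: [0.4, -0.1, -3.0]
grip_width: 0.0112
```

```bash
python3 -c "
from st import *
st()"
```

```text
clk 16.825 tcp [-0.0558 -0.0019  0.1713] lean 25.26687205074462 corner [ 0.0124 -0.0016  0.0127] F [ 0.4173  0.0125 -2.952 ]
```

Emit:
{"method": "move_arm", "body": {"jaw": [255,255,255,255], "dp": [[0,-0.0005,0.0011],[0,-0.0019,0.001],[0,0,0],[0,0,0]], "rotation": [[0,0,0],[-0.0028,0,0],[0,0,0],[0,0,0]]}}

```text
clock: 17.32
position: [0.4368, -0.1922, 0.1727]
tool_rot: [2.698, -0.002, 1.283]
force: [0.8, 0.3, -3.4]
grip_width: 0.0116
```

```bash
python3 -c "
from st import *
st()"
```

```text
clk 17.325 tcp [-0.0559 -0.0023  0.1727] lean 25.428286601897625 corner [ 0.0127 -0.0019  0.0144] F [ 0.6425  0.5477 -3.379 ]
```

Emit:
{"method": "move_arm", "body": {"jaw": [255,255,255,255], "dp": [[0,-0.0019,0.0004],[0,-0.0019,0.0004],[0,0,0],[0,0,0]], "rotation": [[-0.0028,0,0],[-0.0028,0,0],[0,0,0],[0,0,0]]}}

```text
clock: 17.82
position: [0.4356, -0.1925, 0.1773]
tool_rot: [2.689, -0.003, 1.284]
force: [0.4, -1.0, -4.1]
grip_width: 0.011
```

```bash
python3 -c "
from st import *
st()"
```

```text
clk 17.825 tcp [-0.057  -0.0029  0.1773] lean 25.932025406446787 corner [ 0.013  -0.0023  0.0195] F [ 0.6935 -0.849  -4.0975]
```

```bash
python3 - <<'E'
from st import *
st(); print(bot.observe()["qpos"]); 
b=grab_frame("side")
cv2.imwrite("pics/p5.png",np.clip(cv2.resize(b[80:200,270:390],(480,480))*1.6,0,255).astype(np.uint8))
E
```

```text
clk 17.825 tcp [-0.057  -0.0029  0.1773] lean 25.932025406446787 corner [ 0.013  -0.0023  0.0195] F [ 0.6935 -0.849  -4.0975]
[-0.1524  0.2602  0.5318  2.4099 -1.2629  0.1616  1.2699]
```

View pics/p5.png

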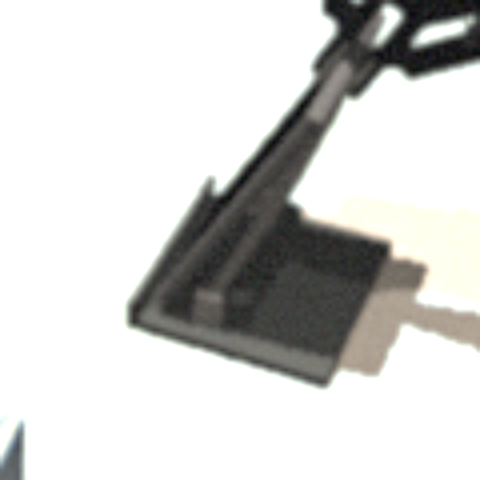

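The arm is at joint limits here (q5, q6, q4), which explains the drift upward. I'm backing the lean off to about 22.4°, where it tracked well, and will lower the tablet onto the bar by easing the jaws open instead.

Emit:
{"method": "move_arm", "body": {"jaw": [255,255,255,255,255,255,255,255], "dp": [[0,0.0019,0],[0,0.0019,0],[0,0.0019,0],[0,0.0019,0],[0,0.0019,0],[0,0.0019,0],[0,0.0019,0],[0,0,0]], "rotation": [[0.0028,0,0],[0.0028,0,0],[0.0028,0,0],[0.0028,0,0],[0.0028,0,0],[0.0028,0,0],[0.0028,0,0],[0,0,0]]}}

```text
clock: 18.88
position: [0.445, -0.1953, 0.1816]
tool_rot: [2.751, -0.002, 1.284]
force: [0.7, 0.3, -3.4]
grip_width: 0.011
```

```bash
python3 -c "
from st import *
st();print(bot.observe()['qpos'])"
```

```text
clk 18.875 tcp [-0.0471 -0.0029  0.1816] lean 22.390898599639826 corner [ 0.013  -0.0023  0.0198] F [ 0.5357  0.5251 -3.41  ]
[-0.3437  0.3234  0.7845  2.343  -1.019   0.3064  1.0265]
```

Emit:
{"method": "move_arm", "body": {"jaw": [255,255,255,255,255], "dp": [[0,-0.0026,0.003],[0,-0.0026,0.003],[0,-0.0026,0.003],[0,0,0],[0,0,0]], "rotation": [[0,0,0],[0,0,0],[0,0,0],[0,0,0],[0,0,0]]}}

```text
clock: 19.5
position: [0.4419, -0.1945, 0.1726]
tool_rot: [2.751, -0.003, 1.283]
force: [-0.0, -0.0, -3.6]
grip_width: 0.0111
```

```bash
python3 -c "
from st import *
st();print(bot.observe()['qpos'])"
```

```text
clk 19.5 tcp [-0.0503 -0.0031  0.1726] lean 22.4017236078269 corner [ 0.0098 -0.0025  0.0109] F [-0.0339 -0.0441 -3.6334]
[-0.2894  0.3276  0.7184  2.3572 -1.0782  0.2768  1.0841]
```

Emit:
{"method": "move_arm", "body": {"jaw": [255,255,255,255,255], "dp": [[0,-0.0019,0.0003],[0,-0.0019,0.0003],[0,-0.0003,0.0009],[0,-0.0003,0.0009],[0,0,0]], "rotation": [[-0.0028,0,0],[-0.0028,0,0],[0,0,0],[0,0,0],[0,0,0]]}}

```text
clock: 20.12
position: [0.4398, -0.1943, 0.1707]
tool_rot: [2.73, -0.004, 1.282]
force: [-20.6, 6.4, 44.0]
grip_width: 0.0113
```

```bash
python3 -c "
from st import *
st();print(bot.observe()['qpos'])"
```

```text
clk 20.125 tcp [-0.0524 -0.0034  0.1707] lean 23.566204407265996 corner [ 0.0111 -0.0027  0.0101] F [-21.5341   0.2848  43.9526]
[-0.2304  0.31    0.6419  2.3771 -1.1565  0.2317  1.1619]
```

Emit:
{"method": "move_arm", "body": {"jaw": [255,255], "dp": [[0,0.0002,-0.0008],[0,0,0]], "rotation": [[0,0,0],[0,0,0]]}}

```text
clock: 20.38
position: [0.4396, -0.194, 0.1707]
tool_rot: [2.732, -0.003, 1.283]
force: [-10.8, 2.6, 19.9]
grip_width: 0.0112
```

Emit:
{"method": "move_arm", "body": {"jaw": [255,226,222,219,216,213,210,207,204,201], "dp": [[0,0.0001,-0.0005],[0,0,0],[0,0,0],[0,0,0],[0,0,0],[0,0,0],[0,0,0],[0,0,0],[0,0,0],[0,0,0]], "rotation": [[0,0,0],[0,0,0],[0,0,0],[0,0,0],[0,0,0],[0,0,0],[0,0,0],[0,0,0],[0,0,0],[0,0,0]]}}

```text
clock: 21.62
position: [0.4393, -0.1936, 0.1705]
tool_rot: [2.733, -0.003, 1.284]
force: [0.6, 0.5, -0.8]
grip_width: 0.0182
```

Emit:
{"method": "move_arm", "body": {"jaw": [198,195,192,189,186,183,180,177,174,170], "dp": [[0,0,0],[0,0,0],[0,0,0],[0,0,0],[0,0,0],[0,0,0],[0,0,0],[0,0,0],[0,0,0],[0,0,0]], "rotation": [[0,0,0],[0,0,0],[0,0,0],[0,0,0],[0,0,0],[0,0,0],[0,0,0],[0,0,0],[0,0,0],[0,0,0]]}}

```text
clock: 22.88
position: [0.4393, -0.1936, 0.1705]
tool_rot: [2.733, -0.003, 1.284]
force: [-0.1, -0.4, -0.7]
grip_width: 0.0284
```

```bash
python3 - <<'E'
from st import *
st(); print(bot.observe()["grip_width"])
a=grab_frame("scene");b=grab_frame("side")
j=np.hstack([cv2.resize(a[130:250,80:200],(400,400)),cv2.resize(b[80:200,270:390],(400,400))])
cv2.imwrite("pics/p6.png",np.clip(j*1.6,0,255).astype(np.uint8))
E
```

```text
clk 22.875 tcp [-0.053  -0.0029  0.1705] lean 23.40674822691746 corner [ 0.01   -0.0023  0.0098] F [ 0.0122 -0.4163 -0.6517]
0.028411818009588384
```

View pics/p6.png

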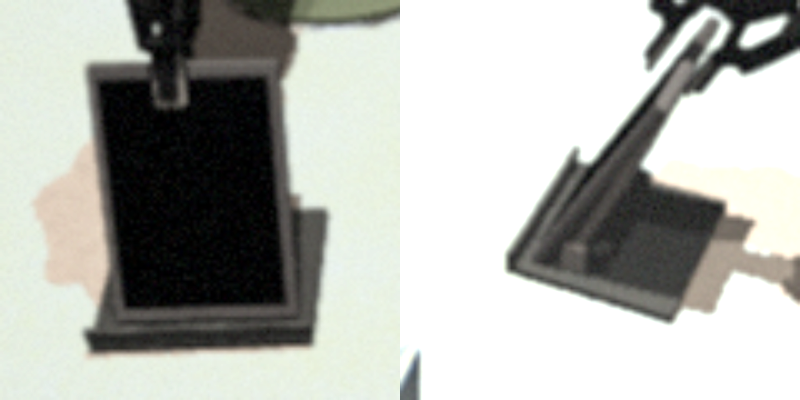

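Tablet in the channel, screen to the lip, back lying on the bar; tool force ~0. Opening further slowly, then backing out along the tablet.

Emit:
{"method": "move_arm", "body": {"jaw": [164,158,152,144,136,128,120,110,100,100], "dp": [[0,0,0],[0,0,0],[0,0,0],[0,0,0],[0,0,0],[0,0,0],[0,0,0],[0,0,0],[0,0,0],[0,0,0]], "rotation": [[0,0,0],[0,0,0],[0,0,0],[0,0,0],[0,0,0],[0,0,0],[0,0,0],[0,0,0],[0,0,0],[0,0,0]]}}

```text
clock: 24.22
position: [0.4393, -0.1936, 0.1705]
tool_rot: [2.733, -0.003, 1.284]
force: [0.4, -0.6, -0.2]
grip_width: 0.0515
```

Emit:
{"method": "move_arm", "body": {"jaw": [100,100,100,100,100,100], "dp": [[0,0,-0.008],[0,0.002,-0.012],[0,0.003,-0.012],[0,0.003,-0.012],[0,0.003,-0.012],[0,0,0]], "rotation": [[0,0,0],[0,0,0],[0,0,0],[0,0,0],[0,0,0],[0,0,0]]}}

```text
clock: 24.98
position: [0.4303, -0.1907, 0.2154]
tool_rot: [2.732, -0.003, 1.285]
force: [0.1, -0.2, -0.3]
grip_width: 0.0521
```

```bash
python3 -c "
from st import *
st();print(bot.observe()['qpos'],bot.observe()['grip_width'])"
```

```text
clk 24.975 tcp [-0.0626 -0.0027  0.2154] lean 23.45078443601765 corner [ 0.0006 -0.0019  0.0548] F [ 0.1814 -0.1667 -0.3164]
[-0.5674  0.2395  1.0225  2.3578 -0.8249  0.3457  0.8541] 0.05214019795664411
```

Emit:
{"method": "move_arm", "body": {"jaw": [100,100,100,100,100], "dp": [[0,0.004,-0.02],[0,0.015,-0.032],[0,0.015,-0.032],[0,0.015,-0.032],[0,0,0]], "rotation": [[0,0,0],[0,0,0],[0,0,0],[0,0,0],[0,0,0]]}}

```text
clock: 25.6
position: [0.4237, -0.178, 0.2725]
tool_rot: [2.765, -0.028, 1.303]
force: [0.4, 0.5, -0.1]
grip_width: 0.0518
```

```bash
python3 - <<'E'
from st import *
st()
a=grab_frame("scene");b=grab_frame("side")
cv2.imwrite("pics/scF.png",a);cv2.imwrite("pics/siF.png",b)
j=np.hstack([cv2.resize(a[110:300,80:340],(400,292)),cv2.resize(b[70:260,180:440],(400,292))])
k=np.hstack([cv2.resize(a[140:240,80:213],(400,300),interpolation=2),cv2.resize(b[80:180,270:403],(400,300),interpolation=2)])
cv2.imwrite("pics/p7.png",np.clip(np.vstack([j,k])*1.6,0,255).astype(np.uint8))
E
```

```text
clk 25.6 tcp [-0.0725  0.0075  0.2725] lean 21.53037135565604 corner [-0.0148  0.0134  0.1099] F [ 0.2392  0.6331 -0.0644]
```

View pics/p7.png

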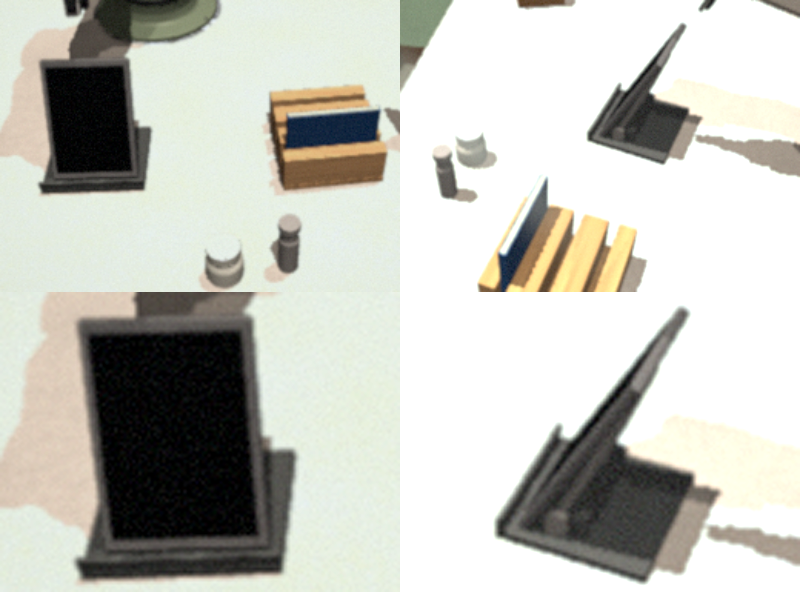

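Tablet stands in the channel leaning on the bar, screen to the lip, nearly centred (gaps about 21 and 13 mm). Book, torch and jar are upright in place. One quiet wait to check it is still, then hand in.

Emit:
{"method": "move_arm", "body": {"jaw": [100,100,100,100,100,100,100,100], "dp": [[0,0,-0.01],[0,0,-0.01],[0,0,0],[0,0,0],[0,0,0],[0,0,0],[0,0,0],[0,0,0]], "rotation": [[0,0,0],[0,0,0],[0,0,0],[0,0,0],[0,0,0],[0,0,0],[0,0,0],[0,0,0]]}}

```text
clock: 26.7
position: [0.4174, -0.1774, 0.2867]
tool_rot: [2.768, -0.025, 1.301]
force: [0.6, -1.3, -0.2]
grip_width: 0.0517
```

```bash
python3 - <<'E'
from st import *
from workcell import workorder
st()
blur=lambda i: cv2.GaussianBlur(i,(5,5),0).astype(int)
a=cv2.imread("pics/siF.png");b=grab_frame("side")
d=np.abs(blur(a)-blur(b)).max(2)[90:180,280:360]; print("stand diff max",d.max(),(d>25).sum())
s0=cv2.imread("pics/scene0.png");s1=grab_frame("scene")
for n,(x,y) in dict(jar=(226,280),torch=(267,268),book=(296,195)).items():
    e=np.abs(blur(s0)-blur(s1)).max(2)[y-22:y+22,x-18:x+18]; print(n,e.max(),(e>25).sum())
print(bot.observe()["qd"].round(4)); print(workorder.job_done())
E
```

```text
clk 26.7 tcp [-0.0787  0.0063  0.2867] lean 21.41111901070318 corner [-0.0214  0.0116  0.124 ] F [ 0.9146 -1.1139 -0.238 ]
stand diff max 20 0
jar 5 0
torch 5 0
book 123 161
[ 0.0012  0.0008 -0.0011  0.0013  0.0001  0.002  -0.0004]
the job is handed in; nothing more can be done
None
```

The bar is open on its back stop and the tablet stands on the stand with its screen toward the lip. I handed the job in at about 27 s of the 64 s allowed.

**What I did:** I gripped the crossbar, swung it past upright and let it fall back on its stop. Then I lifted the tablet from the rack, tilted it back, set its foot in the channel and eased the jaws open until it lay on the bar.

**Last checks:**
- The last pictures show the foot in the channel, about 4 mm off the middle, and the back on the bar.
- The stand area did not change between two side pictures about 1 s apart.
- The jar and torch are unchanged from the start, and the gripper was clear with no contact force.

**Checks that failed or disagreed:**
- **Joint limits:** while leaning the tablet further back, the arm reached its limits. Joint 5 read -1.263 against a stated -1.26, which may or may not count as passing its range. I backed off at once.
- **Foot contact:** the foot pressed the channel floor with up to about 49 N at the wrist for a moment. This was through the held tablet and well under the 120 N wrist limit.
- **Book:** its before/after comparison showed a difference. I put that down to the tablet no longer showing behind it; in the last picture the book looks upright and in its groove.

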